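# Open the battery cage and hold its gate wide

### The arm

A 6-joint arm with a two-finger parallel gripper is mounted at the origin on a cart in front of the work surface, level with it; the furniture and walls round the work are solid. World frame = base frame: x ahead of the robot, y to its left, z up, the work surface at z = 0. Lengths are in m, angles in rad, forces in N, time in s.
With the tool pointing down it reaches from about 0.4 to 0.825 m from the base axis. Payload 7 kg.
Tool frame: the origin (TCP) lies between the finger pads, 19 mm behind the fingertips; this is the grasp point; z points along the fingers, y is the direction in which the jaws open and shut (so a half turn about z gives the same grasp; the last joint's range is limited). The gripper opens to 88 mm and grips with 3 to 60 N. Pads are 19 mm wide; open, the fingers measure 130 mm over their backs; the gripper's body (78 mm by 193 mm) begins 47 mm behind the grasp point.
Start: joints at [1.551, 0.359, 0.012, 0, -1.224, -0.288], TCP at [0.205, 0.643, 0.245] pointing down, gripper open.
Joint ranges: [-3.07, 3.07], [-1.43, 2.12], [-1.02, 1.25], [-3.03, 1.67], [-3.05, -0], [-3.03, 3.03]. Speed limits (rad/s): [2.39, 2.39, 3.01, 3.14, 3.14, 3.14].

### API

Orientations are given as [roll, pitch, yaw] about the fixed x, y, z axes, in that order (R = Rz(yaw) Ry(pitch) Rx(roll)).
In Python, from station import arm gives the robot as it stands.
- The arm moves only by the shell command python3 -m inch 'ROWS' [OPENING] [FORCE]. ROWS is JSON, a list that holds one entry, the list of rows, each a list of 6 numbers: the shift along the world's x, y, z in units of 200 mm (1.0 is 200 mm), then the turn, a rotation vector about the world's x, y, z in units of 180 degrees (1.0 is 180 degrees). A call has 1 to 8 rows; each row is the pose to reach, as a shift and turn from the pose commanded when the call began, turning the shorter way round; what a row does not reach only later rows make up. A row lasts 1/8 s, in which the tool goes at most 62.5 mm and 10.7 degrees, less where a joint would pass 70% of its speed; a pose out of reach is approached as far as the arm can. A call with a number of a shift or a turn outside -1 to 1 is refused whole. A call with a gripper value outside its range is refused whole. OPENING is the finger opening in mm, from 0 to 87.6, set as the call begins (- or left out, the last holds). The fingers move at their own pace and stop on an object; FORCE is the grip in N (left out, the last holds). Time passes only in rows, so rows that repeat a pose let the fingers close. It gives the time, the measured TCP pose, the force and the opening at its end, in the units of the state.
- arm.get_state(): the state, without advancing time (a new reading comes with each control period).
- arm.grab_frame(name): name is "side" or "top"; returns the picture (420x560x3 uint8, blue, green, red); there is no depth.
- arm.camera_params(name): a dict with "vertical_fov" (degrees; the focal length in pixels is half the picture's height over the tangent of half this angle, whatever the lens; pixels are square), "cx", "cy" (the principal point, pixels), "pose" (4x4, takes a point from camera to world coordinates). Camera axes: x right, y down, z forward; pixel columns grow to the right and rows downward; lengths in m; the calibration is good to about 2 mm. A picture is of the moment at which its call begins. camera_params takes no time and is no camera call.
- arm.job_done(): hands the job in, once; it reports no verdict.
Trained networks look in the newest picture that a camera, given by its name, has taken for a name from the list of things; names that differ only in an ending like _2 or _b are one class to them, and where a whole thing is asked for, a point or a joint stands for the part that bears it (a point fixed in the world has none). Each returns a list of dicts, best first, with "score" (0 to 1); they miss things now and then, are a little off and sometimes report something else, mostly with a low value. They report only what shows in the picture. A call takes as long as a camera call.
- arm.search_frame(target, camera): "box" ([left, top, right, bottom] in pixels, round what is visible of it).
- arm.regions_of(target, camera): "region" (420x560 bool, what is visible of it) and "box" ([left, top, right, bottom] in pixels, round what is visible of it).
The state is a dict: "t": time; "q": joint angles; "qd": joint speeds; "joint_efforts": joint torques, N m; "eef_pos": TCP position; "ee_rot": TCP orientation; "force": force on the tool from outside, world axes, zero at the start; "moment": the same for the moment, N m; "width": finger opening in m.
Only numpy, scipy, OpenCV 4.12 (cv2) and the standard library are available. Lean on these libraries where they do the work, as an engineer would, in place of code of your own. Each camera call takes 0.05 s, during which the arm holds its last target.

### The job

Open the battery charging cage so that the packs can be taken out: first squeeze the two tabs of the bolt catch, beside the gate on the right, together, so that the bolt is drawn and stays drawn; only then squeeze the two tabs of the gate's handle together and, still gripping them, swing the gate out past its ball detent until it stands wide open, at least 70 degrees. A spring pulls the gate back, so finish while still holding the gate by its handle, wide open and at rest; leave the other things on the bench alone.

Things in the scene. Friction and masses are not known exactly. Their poses are not given: they have to be found in the camera images.
- cage: Fixed wire battery cage, 106 x 250 mm, roof at z 100 mm, two packs inside; grey base with an apron at left front. Origin: centre of underside, on the bench; at yaw 0 its gated front faces -x, its y points left. Closed gate: along x = -50 mm, from the hinge at y +115 to y -49. The four upright tabs (20 mm in x, 10 mm in y, tops at z 145 mm, 45 mm clear) stand on that line.
- bolt_lug (a point): Top centre (z 145 mm) of the fixed aluminium tab of the bolt catch, right-most of the four alike tabs; centre at x -50, y -97 mm in the cage frame, 10 mm thick along y. The rules call it cage_c0.
- bolt_tab (a point): Top centre (z 145 mm) of the sliding tab of the bolt catch, second tab from the right, 10 mm thick; at the start at x -50, y -75 mm in the cage frame, a 12 mm gap to bolt_lug on its right.
- bolt_slide (a joint): Travel of the bolt catch's sliding tab towards bolt_lug, m: 0 = bolt shot in front of the gate (starts at 0 to 0.001), 0.011 = end stop, bolt drawn (21 mm over both tabs; 32 mm at the start). Takes about 3 N; stays where it is left.
- bolt_pinch (a point): Fixed point midway between the two bolt catch tabs as they stand when squeezed together (cage frame x -50, y -91.5, z 142 mm): a TCP point for a grasp from above, fingers closing along the cage's y. Axes are the cage's.
- gate (a joint): Gate angle, rad: 0 shut; positive swings the free edge out to the robot, clockwise from above; stop at 1.6. A damped spring pulls it shut (0.05 Nm at 0, 0.2 Nm at 1.3). A sprung ball in the apron is a detent that takes about 0.4 Nm (3.5 N at the handle) to pass, between 0.5 and 0.7 rad; let go beyond it, the gate swings back to rest against the ball at about 0.7.
- hinge_axis (a point): Point on the vertical hinge axis of the gate at z 142 mm (cage frame x -50, y +115 mm); its axes turn with the gate. The gate is a wire frame reaching 164 mm from the axis, 8 mm thick, z 20 to 97 mm.
- handle_lug (a point): Top centre (z 145 mm) of the fixed tab of the gate's squeeze handle, left-most of the four tabs, on the gate 105 mm from the hinge axis, 10 mm thick along the gate. The rules call it gate_c0.
- trigger_tab (a point): Top centre (z 145 mm) of the sliding trigger tab of the gate's handle, second tab from the left, 10 mm thick, 127 mm from the hinge axis when not squeezed, a 12 mm gap to handle_lug.
- trigger (a joint): Travel of the trigger tab towards handle_lug, m: 0 = its bolt in the latch post, 0.011 = end stop, bolt drawn (21 mm over both tabs; 32 mm not squeezed). A spring of 3 to 5 N returns it. The gate opens only with both bolts drawn.
- handle_pinch (a point): Point on the gate midway between the handle's two tabs as they stand when squeezed, 110.5 mm from the hinge axis, z 142 mm: a TCP point for a grasp from above, fingers closing along the gate. Turns with the gate; its y axis points along the gate to the hinge; gate shut, its axes are the cage's.
- hex_key_set: Bystander: red folding hex key set 22x90x18 mm, loose on the bench, to be left alone. Origin: centre of its underside.
- green_board: Bystander: green circuit board 52x85x18 mm, loose on the bench, to be left alone. Origin: centre of its underside.
- calipers: Bystander: calipers 67x200x13 mm, loose on the bench, to be left alone. Origin: centre of its underside.
- marker_pen: Bystander: marker pen 17x135x16 mm, loose on the bench, to be left alone. Origin: centre of its underside.
- oil_dropper: Bystander: small dropper bottle 33x34x102 mm, loose on the bench, to be left alone. Origin: centre of its underside.
- brass_bushing: Bystander: flanged bushing 32x32x26 mm, loose on the bench, to be left alone. Origin: centre of its underside.
- tape_masking: Bystander: roll of masking tape 98x96x25 mm, loose on the bench, to be left alone. Origin: centre of its underside.

How it is judged:
On the way, in this order (a step that is already met when the one before it is completed fails the run):
1. the bolt catch is squeezed: both its tabs pinched in the fingers and the bolt drawn, the gate still shut (value of joint bolt_slide above 0.008 m and contact force between the fingers and bolt_slide above 0.5 N and contact force between the fingers and cage_c0 above 0.5 N and value of joint gate below 0.06 rad), for 0.1 s.
2. with the bolt still drawn, both tabs of the gate's handle are squeezed together, the gate still shut (value of joint each of bolt_slide, trigger above 0.008 m and contact force between the fingers and trigger above 0.5 N and contact force between the fingers and gate_c0 above 0.5 N and value of joint gate below 0.06 rad), for 0.1 s.
3. the gate is swung past its detent (value of joint gate above 0.9 rad), for 0.1 s.
At the end, for the whole second after the job is handed in: The gate stands open by more than 1.15 rad (66 degrees) and at rest (under 0.1 rad/s), both tabs of its handle still gripped in the fingers (over 0.5 N each), and the bolt of the bolt catch still drawn by more than 8 mm of its 11 mm (value of joint gate above 1.15 rad and velocity of joint gate between -0.1 and 0.1 rad/s and contact force between the fingers and trigger above 0.5 N and contact force between the fingers and gate_c0 above 0.5 N and value of joint bolt_slide above 0.008 m); the arm keeps its last pose, push and grip.
It fails at once if the handle is squeezed before the bolt is drawn (value of joint trigger above 0.006 m and value of joint bolt_slide below 0.005 m).
It fails at once if a bystander is moved by more than 30 mm (distance of any of hex_key_set, green_board, calipers, marker_pen, oil_dropper, brass_bushing, tape_masking from where it was at the start of the episode above 0.03 m).
It also fails if it takes over 48 s, if anything falls off the work surface, if the arm or the gripper's body presses on something with over 40 N, if the wrist force passes 120 N, or if a joint passes its speed limit or range.

## Working session

There is one attempt and no reset: what is moved stays moved. The work goes in short steps, Python scripts to look and compute and a shell command to move; the robot and the scene stay as the last step left them, time stands still between calls to the robot, and variables do not carry over. Pictures are saved under pics/ and viewed, and the job is handed in when it is done.

```bash
mkdir -p pics; ls
python3 - <<'E'
from station import arm
import cv2,json
print(arm.get_state())
for n in ("side","top"):
    f=arm.grab_frame(n); cv2.imwrite(f"pics/{n}0.png",f); print(n,arm.camera_params(n))
E
```

```text
pics
{'t': 0.0, 'q': array([ 1.55110429e+00,  3.59380885e-01,  1.10743023e-02, -3.31867083e-04,
       -1.22409168e+00, -2.88100931e-01]), 'qd': array([ 0.00157818, -0.00028242,  0.00080801,  0.00060591,  0.00088286,
       -0.00193832]), 'joint_efforts': array([-1.03976232e-03, -5.82718384e+01,  2.93053150e+01,  6.99693024e+00,
        6.76166557e-03, -1.65766774e-04]), 'eef_pos': array([0.20438558, 0.64284425, 0.24443655]), 'ee_rot': array([ 3.13996809e+00, -1.56084064e-04, -3.07905857e-01]), 'force': array([-0.22793588,  0.76081068, -0.58689824]), 'moment': array([-0.02672348, -0.01490891, -0.04135558]), 'width': 0.08757144860545574}
side {'vertical_fov': 56.834787191268326, 'cx': 275.0925419664964, 'cy': 214.76354276321865, 'pose': array([[-0.81026549, -0.37300612,  0.45203569,  0.07444621],
       [-0.5860531 ,  0.52017388, -0.62125751,  0.59899472],
       [-0.00340431, -0.76830044, -0.64008034,  0.76090136],
       [ 0.        ,  0.        ,  0.        ,  1.        ]])}
top {'vertical_fov': 49.47724549709149, 'cx': 290.505033821066, 'cy': 208.0876496308442, 'pose': array([[ 1.43015515e-03, -9.95725198e-01,  9.23541314e-02,
         4.18623488e-01],
       [-9.99990099e-01, -1.81318746e-03, -4.06365632e-03,
        -2.94439151e-02],
       [ 4.21374035e-03, -9.23474054e-02, -9.95717933e-01,
         1.71033465e+00],
       [ 0.00000000e+00,  0.00000000e+00,  0.00000000e+00,
         1.00000000e+00]])}
```

View pics/side0.png

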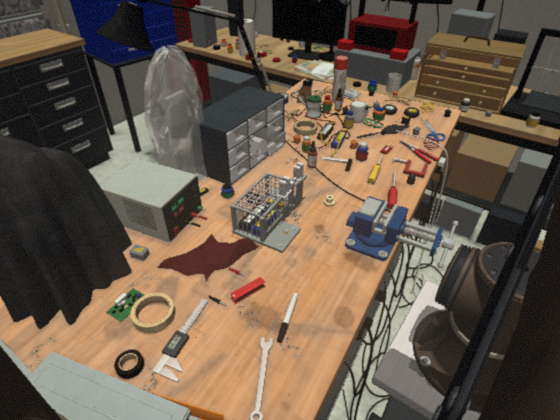

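View pics/top0.png

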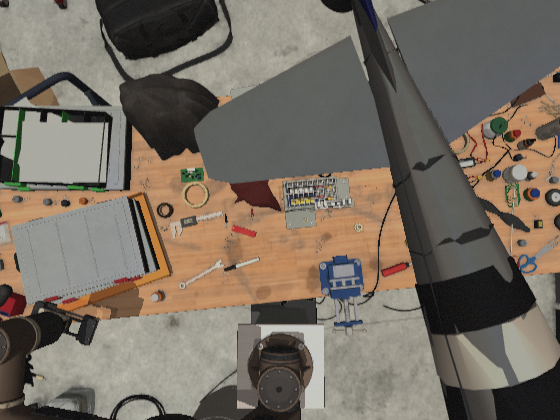

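Run:
```python
from station import arm
for n in ("side","top"):
  for t in ("cage","bolt_lug","bolt_tab","handle_lug","trigger_tab","bolt_slide","trigger","gate"):
    try:
      for d in arm.search_frame(t,n)[:4]: print(n,t,round(float(d["score"]),2),[round(float(v),1) for v in d["box"]])
    except Exception as e: print(n,t,e)
```

```text
side bolt_lug 0.85 [231.1, 164.1, 303.9, 251.9]
side bolt_tab 0.56 [293.7, 164.1, 301.2, 186.2]
side bolt_tab 0.27 [281.8, 176.6, 292.8, 192.9]
side handle_lug 0.58 [263.2, 175.3, 297.8, 231.8]
side trigger_tab 0.48 [282.3, 178.8, 290.0, 191.2]
side gate 0.58 [266.2, 175.4, 295.4, 235.2]
top cage 0.78 [282.8, 179.4, 352.9, 229.1]
top bolt_lug 0.69 [284.3, 176.1, 354.5, 229.2]
top bolt_tab 0.36 [332.9, 202.2, 344.7, 210.9]
top bolt_tab 0.33 [183.8, 183.4, 210.1, 207.6]
top handle_lug 0.55 [288.3, 198.9, 336.5, 210.7]
top trigger_tab 0.57 [323.3, 198.8, 326.1, 207.4]
top bolt_slide 0.56 [336.4, 200.4, 346.9, 209.1]
top bolt_slide 0.21 [321.7, 199.9, 325.6, 206.8]
top trigger 0.53 [323.5, 204.5, 324.7, 204.9]
top gate 0.73 [290.5, 201.2, 338.4, 212.3]
top gate 0.63 [322.9, 197.1, 336.3, 207.4]
top gate 0.51 [180.3, 163.9, 203.4, 182.1]
```

Run:
```python
import cv2
a=cv2.imread("pics/side0.png")[150:260,215:315]; cv2.imwrite("pics/side0z.png",cv2.resize(a,None,fx=5.4,fy=5.4,interpolation=cv2.INTER_CUBIC))
a=cv2.imread("pics/top0.png")[165:240,270:370]; cv2.imwrite("pics/top0z.png",cv2.resize(a,None,fx=8,fy=8,interpolation=cv2.INTER_CUBIC))
```

```text
(no output)
```

View pics/side0z.png

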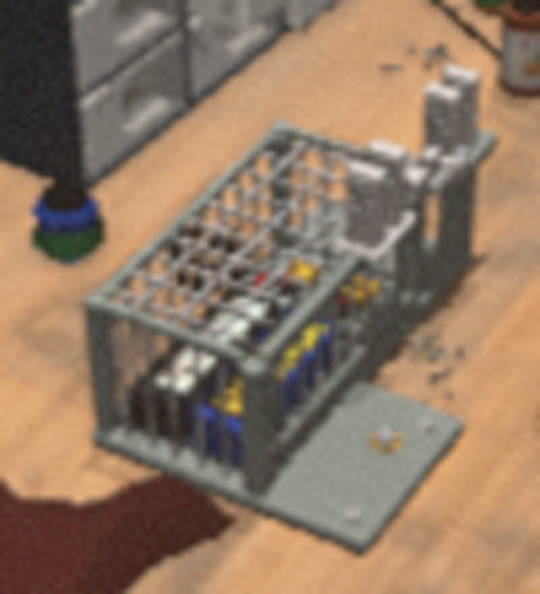

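View pics/top0z.png

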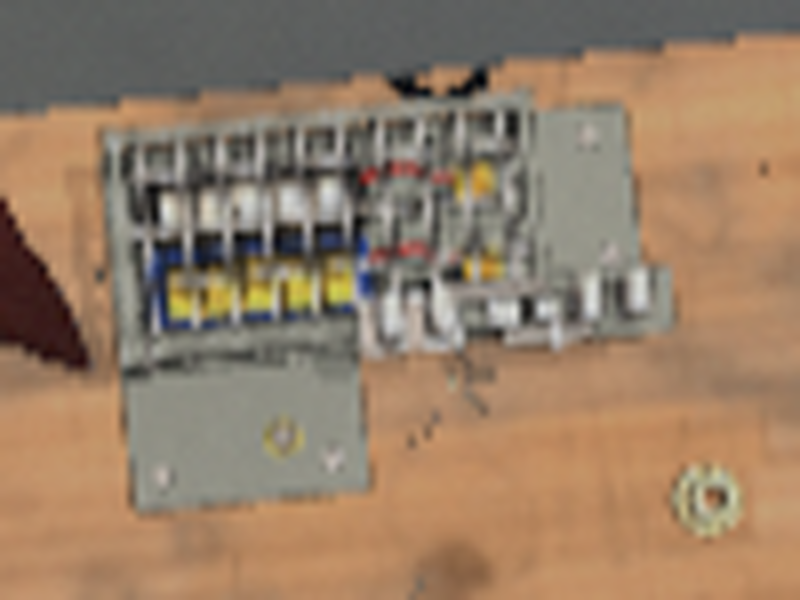

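Run:
```python
import cv2,numpy as np
a=cv2.imread("pics/side0.png")[158:204,270:310]; A=cv2.resize(a,None,fx=14,fy=14,interpolation=cv2.INTER_CUBIC)
b=cv2.imread("pics/top0.png")[193:213,312:357]; B=cv2.resize(b,None,fx=17,fy=17,interpolation=cv2.INTER_CUBIC)
for im,s,o in((A,14,(270,158)),(B,17,(312,193))):
  for k in range(0,im.shape[1]//s,5):
    cv2.putText(im,str(o[0]+k),(k*s,10),0,.35,(0,0,255)); cv2.line(im,(k*s,0),(k*s,im.shape[0]),(0,0,255),1) if 0 else cv2.line(im,(k*s,12),(k*s,18),(0,0,255),1)
  for k in range(0,im.shape[0]//s,5): cv2.putText(im,str(o[1]+k),(0,k*s+4),0,.35,(255,0,0))
cv2.imwrite("pics/side0y.png",A[:600]);cv2.imwrite("pics/top0y.png",B)
```

```text
(no output)
```

View pics/side0y.png

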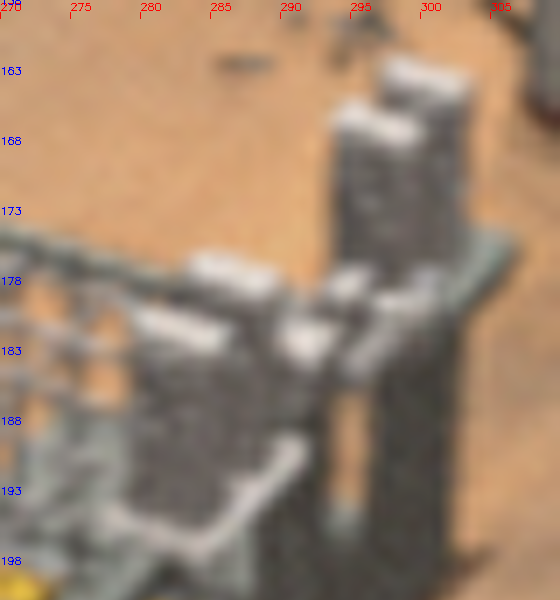

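View pics/top0y.png

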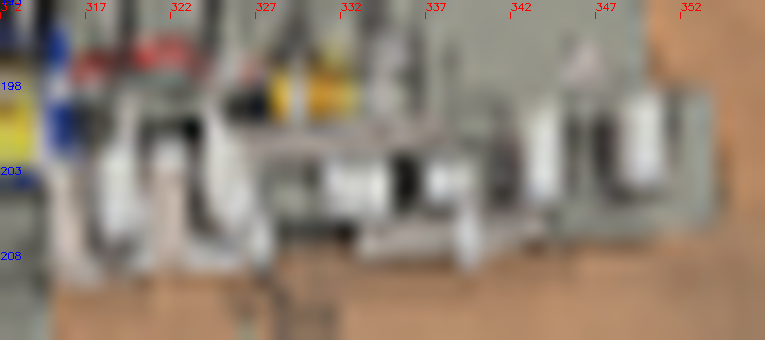

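```bash
cat > h.py <<'E'
import numpy as np, cv2
from scipy.optimize import least_squares
P={"side":dict(vf=56.834787191268326),"top":dict(vf=49.47724549709149)}
def load():
    from station import arm
    return {n:arm.camera_params(n) for n in("side","top")}
def proj(c,p):
    T=np.linalg.inv(c["pose"]); q=T[:3,:3]@np.asarray(p)+T[:3,3]; f=210/np.tan(np.radians(c["vertical_fov"]/2))
    return np.array([c["cx"]+f*q[0]/q[2],c["cy"]+f*q[1]/q[2]])
def tri(C,obs,w0=(.6,-.1,.1)):
    return least_squares(lambda p:np.concatenate([proj(C[n],p)-o for n,o in obs.items()]),w0)
E
python3 - <<'E'
from h import *
C=load()
S={"bl":(300.0,163.1),"bt":(296.4,166.4),"tr":(286.1,176.9),"hl":(282.5,181.1)}
T={"bl":(349.4,200.6),"bt":(343.5,201.4),"tr":(324.7,202.8),"hl":(318.6,203.7)}
L={"bl":-.097,"bt":-.075,"tr":-.012,"hl":.010}
for k in S:
    r=tri(C,{"side":np.array(S[k]),"top":np.array(T[k])}); print(k,r.x.round(4),r.fun.round(2))
def w(p,l):
    x,y,a=p; c,s=np.cos(a),np.sin(a); return np.array([x+c*l[0]-s*l[1],y+s*l[0]+c*l[1],l[2]])
def res(p,z=.145): return np.concatenate([proj(C[n],w(p,(-.05,L[k],z+p[3] if len(p)>3 else z)))-O[k] for n,O in(("side",S),("top",T)) for k in S])
def w4(p,l): return w(p[:3],(l[0],l[1],l[2]))
r=least_squares(lambda p:res(p),(.6,-.1,0)); print(r.x.round(4),r.fun.round(2))
r4=least_squares(lambda p:np.concatenate([proj(C[n],w(p[:3],(-.05,L[k],p[3])))-O[k] for n,O in(("side",S),("top",T)) for k in S]),(.6,-.1,0,.145)); print(r4.x.round(4),r4.fun.round(2))
p=r.x
for n,l in(("bolt",(-.05,-.0915,.142)),("handle",(-.05,.0045,.142)),("hinge",(-.05,.115,.142))): print(n,w(p,l).round(4))
import cv2
for n in("side","top"):
    im=cv2.imread(f"pics/{n}0.png"); s=5;im=cv2.resize(im,None,fx=s,fy=s,interpolation=cv2.INTER_CUBIC)
    for l in [(a*.053,b*.125,z) for a in(-1,1) for b in(-1,1) for z in(0,.1)]+[(-.05,v,.145) for v in L.values()]+[(-.05,.115,.097),(-.05,-.049,.097)]:
        u=(proj(C[n],w(p,l))+.5)*s; cv2.circle(im,tuple(int(v) for v in u),3,(0,255,0),1)
    u=proj(C[n],w(p,(0,0,.05)))*s; a,b=int(u[0]),int(u[1]); cv2.imwrite(f"pics/{n}fit.png",im[b-250:b+250,a-300:a+300])
E
```

```text
bl [ 0.5914 -0.2393  0.1417] [ 0.24  0.02 -0.14 -0.24]
bt [ 0.5894 -0.2183  0.1418] [ 0.48  0.04 -0.3  -0.49]
tr [ 0.5829 -0.1538  0.1431] [ 0.1   0.01 -0.07 -0.11]
hl [ 0.5802 -0.1326  0.1418] [ 0.18  0.01 -0.12 -0.19]
[ 0.6304 -0.1363  0.1015] [ 0.27 -0.63  0.42 -0.42  0.33 -0.34  0.11 -0.66 -0.43 -0.08 -0.85 -0.25
 -0.17  0.15 -0.41 -0.12]
[ 0.6314 -0.1377  0.1006  0.1421] [ 0.23 -0.09  0.39  0.12  0.3   0.18  0.09 -0.14 -0.15 -0.25 -0.56 -0.42
  0.15 -0.04 -0.07 -0.32]
bolt [ 0.5899 -0.2324  0.142 ]
handle [ 0.5802 -0.1369  0.142 ]
hinge [ 0.569 -0.027  0.142]
```

```bash
python3 -c "
import cv2,numpy as np
a=cv2.imread('pics/sidefit.png');b=cv2.imread('pics/topfit.png');cv2.imwrite('pics/fit.png',cv2.resize(np.hstack([a,b]),(800,333),interpolation=cv2.INTER_AREA))"
```

```text
(no output)
```

View pics/fit.png

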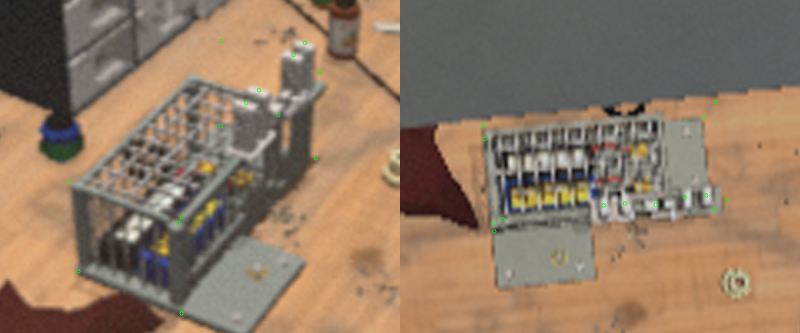

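Run:
```python
import cv2
a=cv2.imread("pics/top0.png")[:,330:560]; cv2.imwrite("pics/top0b.png",cv2.resize(a,None,fx=1.42,fy=1.42))
a=cv2.imread("pics/top0.png")[280:,:160]; cv2.imwrite("pics/top0c.png",cv2.resize(a,None,fx=3,fy=3))
```

```text
(no output)
```

View pics/top0b.png

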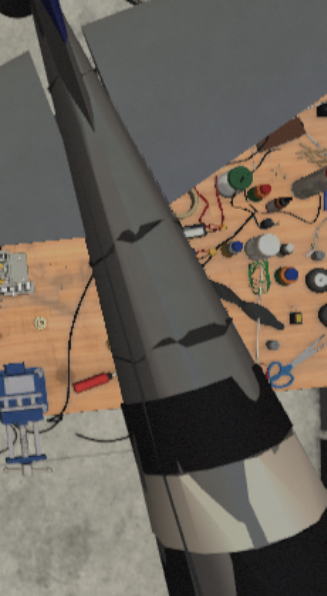

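View pics/top0c.png

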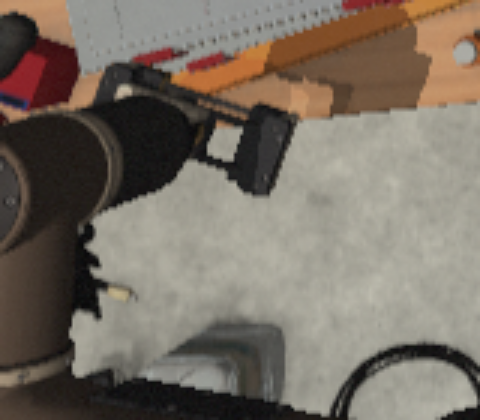

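```bash
python3 -m inch '[[[0.19,-0.44,0.1,0,0,0.03],[0.38,-0.88,0.1,0,0,0.06],[0.38,-0.88,0.1,0,0,0.06],[0.38,-0.88,0.1,0,0,0.06]]]' 56 15
```

```text
t: 1.4
eef_pos: [0.2816, 0.4643, 0.2667]
ee_rot: [-3.14, -0.0, -0.122]
force: [1.6, 0.3, 0.5]
width: 0.0574
```

```bash
python3 -m inch '[[[0.25,-0.3,0,0,0,0.03],[0.45,-0.6,0,0,0,0.07],[0.6,-0.95,0,0,0,0.07],[0.6,-0.95,0,0,0,0.07],[0.6,-0.95,0,0,0,0.07]]]'
python3 -m inch '[[[0.2,-0.3,0,0,0,0],[0.35,-0.6,0,0,0,0],[0.5,-0.95,0,0,0,0],[0.5,-0.95,0,0,0,0],[0.5,-0.95,0,0,0,0]]]'
```

```text
t: 2.02
eef_pos: [0.4013, 0.2757, 0.2656]
ee_rot: [-3.141, -0.0, 0.098]
force: [-1.1, -0.3, -0.6]
width: 0.0557
t: 2.65
eef_pos: [0.5014, 0.0866, 0.2651]
ee_rot: [3.141, 0.0, 0.098]
force: [-0.7, 0.4, 0.9]
width: 0.0559
```

```bash
python3 -m inch '[[[0.11,-0.3,0,0,0,0],[0.22,-0.6,0,0,0,0],[0.3,-0.9,0,0,0,0],[0.3,-0.9,0,0,0,0]]]'
python3 -m inch '[[[0.05,-0.3,0,0,0,0],[0.1,-0.5,-0.1,0,0,0],[0.143,-0.695,-0.3,0,0,0],[0.143,-0.695,-0.3,0,0,0],[0.143,-0.695,-0.3,0,0,0]]]'
python3 - <<'E'
from station import arm
import cv2
print(arm.get_state()["eef_pos"],arm.get_state()["ee_rot"])
for n,(r,c) in (("side",(120,215)),("top",(160,270))):
    f=arm.grab_frame(n); cv2.imwrite(f"pics/{n}1.png",f); cv2.imwrite(f"pics/{n}1z.png",cv2.resize(f[r:r+100,c:c+120],None,fx=6,fy=6,interpolation=cv2.INTER_CUBIC))
E
```

```text
t: 3.15
eef_pos: [0.5614, -0.0947, 0.2646]
ee_rot: [3.141, 0.001, 0.097]
force: [-0.7, -0.7, -0.1]
width: 0.0561
t: 3.78
eef_pos: [0.5899, -0.2303, 0.2056]
ee_rot: [3.141, -0.0, 0.102]
force: [-0.6, 0.5, -1.0]
width: 0.0558
[ 0.58991346 -0.23034334  0.20562825] [ 3.14136063e+00 -8.75938933e-05  1.01852501e-01]
```

View pics/side1z.png

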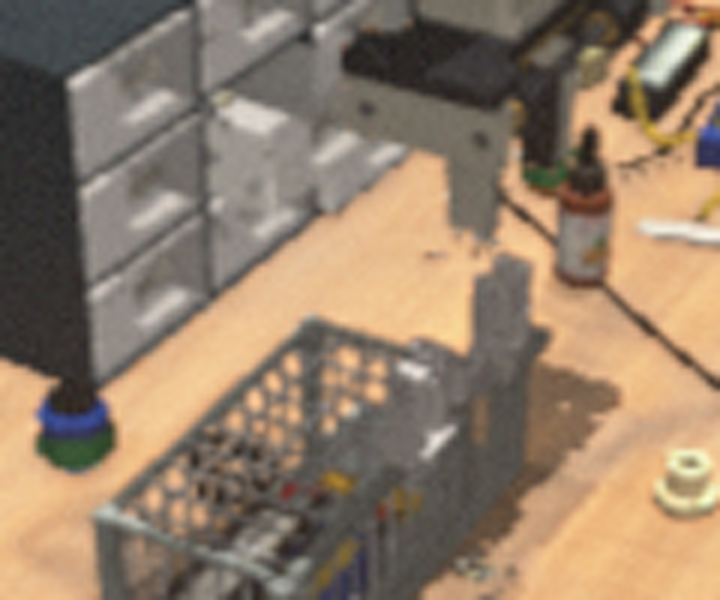

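View pics/top1.png

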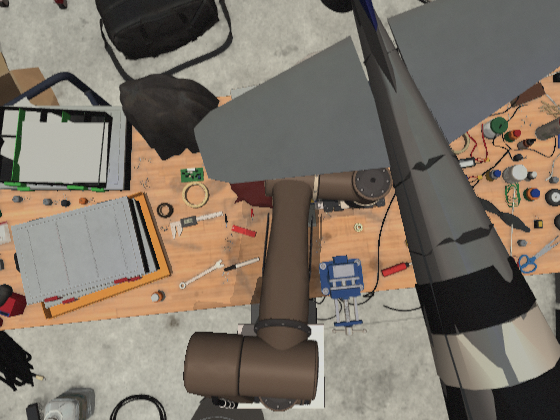

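Run:
```python
from h import *
C=load(); im=cv2.imread("pics/side1.png"); s=12; r,c=125,270
Z=cv2.resize(im[r:r+50,c:c+60],None,fx=s,fy=s,interpolation=cv2.INTER_CUBIC)
t=np.array([.5899,-.2303,.2056]); a=.1018; R=np.array([[np.cos(a),-np.sin(a)],[np.sin(a),np.cos(a)]])
for dx in(-.0095,.0095):
  for dy,col in((.028,(0,255,0)),(.049,(0,0,255))):
    for dz in(-.019,0):
      p=t+np.r_[R@[dx,dy],dz]; u=(proj(C["side"],p)+.5-[c,r])*s; cv2.circle(Z,tuple(int(v) for v in u),4,col,1)
for l in(-.097,-.075,-.012,.01):
  for ex in(-.01,.01):
   for ey in (-.005,.005):
    p=np.r_[np.array([.6304,-.1363])+R@[-.05+ex,l+ey],.145]; u=(proj(C["side"],p)+.5-[c,r])*s; cv2.circle(Z,tuple(int(v) for v in u),3,(255,0,255),1)
cv2.imwrite("pics/chk1.png",Z)
```

```text
(no output)
```

View pics/chk1.png

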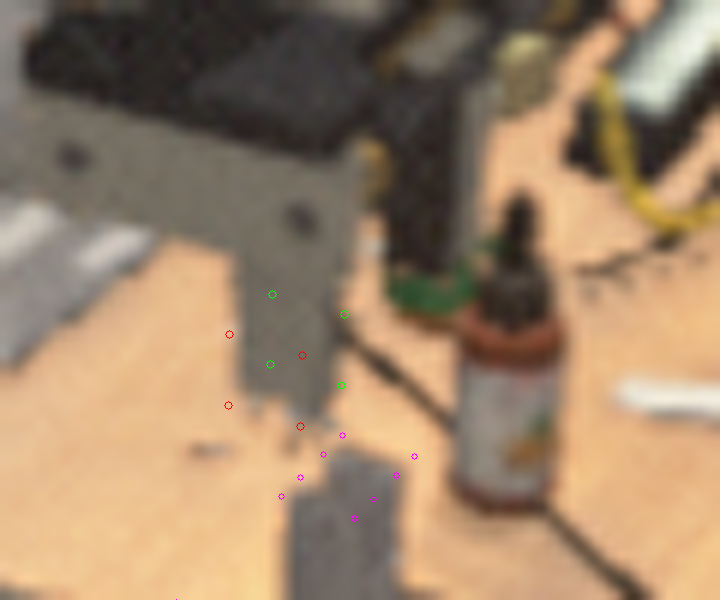

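```bash
python3 -m inch '[[[0,0,0,0,0,0],[0,0,-0.2,0,0,0],[0,0,-0.32,0,0,0],[0,0,-0.32,0,0,0],[0,0,-0.32,0,0,0]]]'
```

```text
t: 4.5
eef_pos: [0.5901, -0.2316, 0.143]
ee_rot: [3.141, -0.002, 0.101]
force: [-0.0, -0.5, -0.7]
width: 0.0558
```

```bash
python3 -m inch '[[[0.0,-0.0075,-0.005,0,0,0],[0.0,-0.0075,-0.005,0,0,0],[0.0,-0.0075,-0.005,0,0,0],[0.0,-0.0075,-0.005,0,0,0]]]' 24 12; python3 -m inch '[[[0,0,0,0,0,0],[0,0,0,0,0,0]]]' 16 12
```

```text
t: 5.0
eef_pos: [0.5894, -0.233, 0.1408]
ee_rot: [-3.141, -0.001, 0.101]
force: [0.7, 3.1, 2.8]
width: 0.0254
t: 5.25
eef_pos: [0.5895, -0.2339, 0.1407]
ee_rot: [3.141, -0.001, 0.101]
force: [1.1, -2.5, 2.6]
width: 0.0204
```

```bash
python3 -m inch '[[[0,0,0,0,0,0],[0,0,0,0,0,0],[0,0,0,0,0,0],[0,0,0,0,0,0]]]' 12 20
python3 - <<'E'
from station import arm
import cv2
s=arm.get_state(); print(s["eef_pos"],s["force"],s["width"])
for n,(r,c) in (("side",(130,240)),("top",(160,270))):
    f=arm.grab_frame(n); cv2.imwrite(f"pics/{n}2z.png",cv2.resize(f[r:r+80,c:c+80],None,fx=7,fy=7,interpolation=cv2.INTER_CUBIC))
E
```

```text
t: 5.75
eef_pos: [0.5895, -0.2339, 0.1407]
ee_rot: [3.141, -0.001, 0.101]
force: [0.9, -5.8, 2.1]
width: 0.0205
[ 0.58945104 -0.23392971  0.14065819] [ 0.8682324  -5.84215488  2.09158892] 0.02050578465739359
```

View pics/side2z.png

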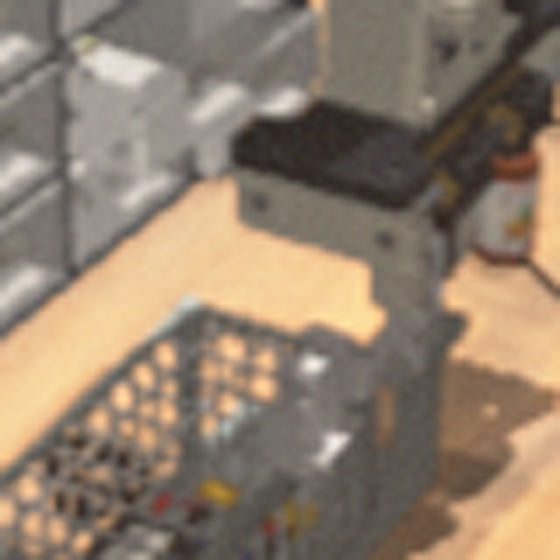

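```bash
python3 -m inch '[[[0,0,0,0,0,0],[0,0,0,0,0,0],[0,0,0.15,0,0,0],[0,0,0.3,0,0,0],[-0.02,0.24,0.3,0,0,0],[-0.041,0.479,0.3,0,0,0],[-0.041,0.479,0.3,0,0,0],[-0.041,0.479,0.3,0,0,0]]]' 56 20
python3 - <<'E'
from station import arm
import cv2
s=arm.get_state(); print(s["eef_pos"],s["force"],s["width"])
for n,(r,c) in (("side",(130,240)),("top",(160,270))):
    f=arm.grab_frame(n); cv2.imwrite(f"pics/{n}3.png",f);cv2.imwrite(f"pics/{n}3z.png",cv2.resize(f[r:r+80,c:c+80],None,fx=7,fy=7,interpolation=cv2.INTER_CUBIC))
E
```

```text
t: 6.85
eef_pos: [0.5808, -0.1371, 0.2003]
ee_rot: [-3.141, 0.0, 0.102]
force: [-1.2, 0.1, -0.6]
width: 0.0563
[ 0.58080871 -0.13714311  0.20025889] [-1.18131032  0.11700001 -0.60384112] 0.0563297427350171
```

View pics/side3z.png

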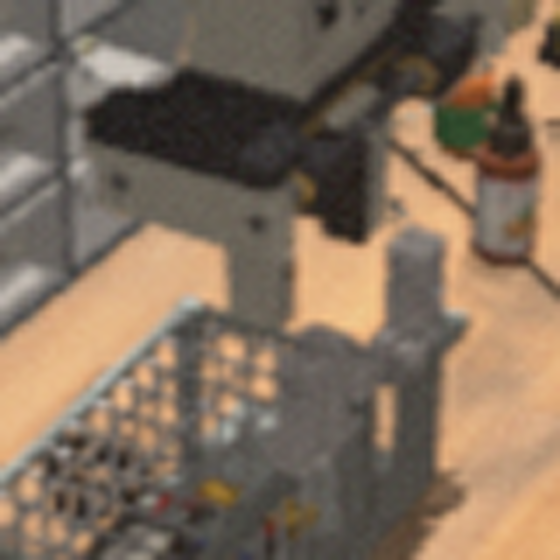

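```bash
python3 -m inch '[[[0,0,-0.15,0,0,0],[0,-0.002,-0.3,0,0,0],[0,-0.002,-0.3,0,0,0],[0,-0.002,-0.3,0,0,0]]]'
```

```text
t: 7.45
eef_pos: [0.5815, -0.1385, 0.1412]
ee_rot: [3.141, -0.001, 0.1]
force: [1.6, -0.6, 0.3]
width: 0.056
```

```bash
python3 -m inch '[[[0,0,0,0,0,0],[0,0,0,0,0,0],[0,0,0,0,0,0],[0,0,0,0,0,0]]]' 12 25;  python3 -m inch '[[[0,0,0,0,0,0],[0,0,0,0,0,0],[0,0,0,0,0,0]]]'
```

```text
t: 7.95
eef_pos: [0.5815, -0.1384, 0.1413]
ee_rot: [3.141, -0.001, 0.101]
force: [0.4, -2.5, 6.3]
width: 0.0217
t: 8.32
eef_pos: [0.5815, -0.1378, 0.1413]
ee_rot: [3.141, -0.001, 0.101]
force: [-1.2, -1.2, 6.7]
width: 0.0201
```

```bash
cat > g.py <<'E'
import numpy as np
def P(th,H=(.5704,-.0279),r=.1105,a=.1005): return np.array([H[0]+r*np.sin(a-th),H[1]-r*np.cos(a-th)])
def rows(t0,ths):
    for t in ths: d=(P(t)-P(t0))/.2; print(round(t,3),[round(float(d[0]),3),round(float(d[1]),3),0,0,0,round(-(t-t0)/np.pi,4)])
E
python3 -c "
from g import *
rows(0,[.06,.12,.19,.26,.33,.4,.45,.45])
for p in(P(.45),P(1.35)): print(p)"
```

```text
0.06 [-0.033, -0.002, 0, 0, 0, -0.0191]
0.12 [-0.066, -0.003, 0, 0, 0, -0.0382]
0.19 [-0.105, -0.001, 0, 0, 0, -0.0605]
0.26 [-0.143, 0.004, 0, 0, 0, -0.0828]
0.33 [-0.181, 0.012, 0, 0, 0, -0.105]
0.4 [-0.218, 0.022, 0, 0, 0, -0.1273]
0.45 [-0.245, 0.031, 0, 0, 0, -0.1432]
0.45 [-0.245, 0.031, 0, 0, 0, -0.1432]
[ 0.5325617  -0.13171962]
[ 0.46555463 -0.06279555]
```

```bash
python3 -m inch '[[[-0.033,-0.002,0,0,0,-0.019],[-0.066,-0.003,0,0,0,-0.038],[-0.105,-0.001,0,0,0,-0.06],[-0.143,0.004,0,0,0,-0.083],[-0.181,0.012,0,0,0,-0.105],[-0.218,0.022,0,0,0,-0.127],[-0.245,0.031,0,0,0,-0.143],[-0.245,0.031,0,0,0,-0.143]]]' 12 30
python3 -c "
from g import *
rows(.45,[.52,.6,.68,.76,.84,.92,.92,.92])
"
```

```text
t: 9.32
eef_pos: [0.5324, -0.1315, 0.1413]
ee_rot: [-3.141, -0.002, -0.349]
force: [0.5, -1.9, 5.1]
width: 0.0206
0.52 [-0.036, 0.015, 0, 0, 0, -0.0223]
0.6 [-0.075, 0.034, 0, 0, 0, -0.0477]
0.68 [-0.113, 0.057, 0, 0, 0, -0.0732]
0.76 [-0.149, 0.082, 0, 0, 0, -0.0987]
0.84 [-0.183, 0.111, 0, 0, 0, -0.1241]
0.92 [-0.215, 0.142, 0, 0, 0, -0.1496]
0.92 [-0.215, 0.142, 0, 0, 0, -0.1496]
0.92 [-0.215, 0.142, 0, 0, 0, -0.1496]
```

Moving with the gate, width still 20.6 mm. Next through the detent.

```bash
python3 -m inch '[[[-0.036,0.015,0,0,0,-0.022],[-0.075,0.034,0,0,0,-0.048],[-0.113,0.057,0,0,0,-0.073],[-0.149,0.082,0,0,0,-0.099],[-0.183,0.111,0,0,0,-0.124],[-0.215,0.142,0,0,0,-0.15],[-0.215,0.142,0,0,0,-0.15]]]'
python3 - <<'E'
from g import *
rows(.92,[.98,1.05,1.12,1.19,1.26,1.32,1.36,1.36])
from station import arm
import cv2
for n,(r,c) in (("side",(120,210)),("top",(160,270))):
    f=arm.grab_frame(n); cv2.imwrite(f"pics/{n}4.png",f);cv2.imwrite(f"pics/{n}4z.png",cv2.resize(f[r:r+130,c:c+130],None,fx=4.5,fy=4.5,interpolation=cv2.INTER_CUBIC))
E
```

```text
t: 10.2
eef_pos: [0.4894, -0.1028, 0.1413]
ee_rot: [-3.14, -0.001, -0.82]
force: [1.2, -3.0, 5.9]
width: 0.02
0.98 [-0.022, 0.025, 0, 0, 0, -0.0191]
1.05 [-0.045, 0.056, 0, 0, 0, -0.0414]
1.12 [-0.067, 0.088, 0, 0, 0, -0.0637]
1.19 [-0.086, 0.121, 0, 0, 0, -0.0859]
1.26 [-0.103, 0.156, 0, 0, 0, -0.1082]
1.32 [-0.115, 0.187, 0, 0, 0, -0.1273]
1.36 [-0.122, 0.208, 0, 0, 0, -0.1401]
1.36 [-0.122, 0.208, 0, 0, 0, -0.1401]
```

View pics/side4z.png

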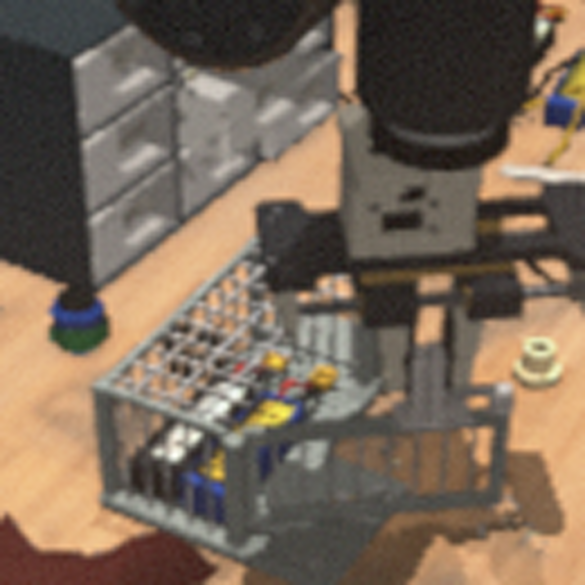

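```bash
python3 -m inch '[[[-0.022,0.025,0,0,0,-0.019],[-0.045,0.056,0,0,0,-0.041],[-0.067,0.088,0,0,0,-0.064],[-0.086,0.121,0,0,0,-0.086],[-0.103,0.156,0,0,0,-0.108],[-0.115,0.187,0,0,0,-0.127],[-0.122,0.208,0,0,0,-0.14],[-0.122,0.208,0,0,0,-0.14]]]'; python3 -m inch '[[[0,0,0,0,0,0],[0,0,0,0,0,0],[0,0,0,0,0,0],[0,0,0,0,0,0]]]'
python3 - <<'E'
from station import arm
import cv2,numpy as np
s=arm.get_state(); print(s["eef_pos"],s["ee_rot"],s["force"],s["width"],abs(s["qd"]).max())
im=[]
for n,(r,c) in (("side",(120,210)),("top",(150,250))):
    f=arm.grab_frame(n); cv2.imwrite(f"pics/{n}5.png",f);im.append(cv2.resize(f[r:r+130,c:c+130],(400,400),interpolation=cv2.INTER_CUBIC))
cv2.imwrite("pics/end5.png",np.hstack(im))
E
```

```text
t: 11.3
eef_pos: [0.4652, -0.0613, 0.1413]
ee_rot: [-3.14, -0.001, -1.259]
force: [0.9, -1.7, 7.2]
width: 0.02
t: 11.8
eef_pos: [0.4653, -0.0615, 0.1412]
ee_rot: [-3.14, -0.001, -1.259]
force: [0.7, -2.2, 8.1]
width: 0.02
[ 0.46531667 -0.06150666  0.14124956] [-3.13994005e+00 -5.50757921e-04 -1.25916002e+00] [ 0.73001063 -2.15064494  8.08674734] 0.020012593737231042 0.000705274998573205
```

View pics/end5.png

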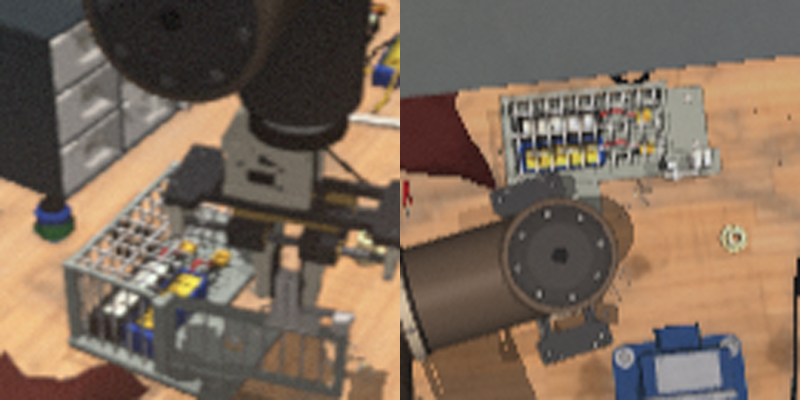

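Run:
```python
import cv2
b=cv2.imread("pics/top5.png")[193:213,312:357]; cv2.imwrite("pics/top5y.png",cv2.resize(b,None,fx=17,fy=17,interpolation=cv2.INTER_CUBIC))
```

```text
(no output)
```

View pics/top5y.png

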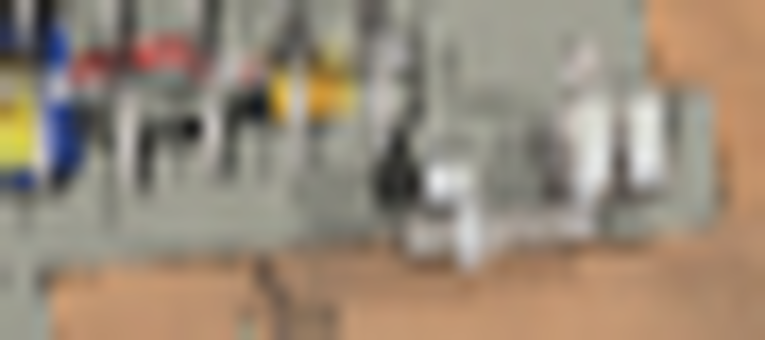

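```bash
python3 -c "
from station import arm
print(arm.job_done()); s=arm.get_state(); print(s['t'],s['eef_pos'],s['ee_rot'],s['width'],s['force'])"
```

```text
the job is handed in; nothing more can be done
None
the job is handed in; nothing more can be done
```

The job is handed in: the bolt is drawn and the gate is open about 78° (1.36 rad), held by its squeezed handle. The hand-in gives no verdict, so this rests on my own checks.

I squeezed the bolt catch, released it, then squeezed the gate handle. Holding the handle, I swung the gate along its arc through the detent and finished at 11.8 s of the 48 s limit.

- **Bolt:** the fingers read 20.5 mm when squeezed, against 21 mm nominal. In the last top view its tab stands about 10 mm closer to the fixed tab than at the start, to within the picture's coarse resolution of about 3.4 mm per pixel.
- **Gate:** the tool turned by 1.36 rad, and both views show the gate wide open. The joint speeds read close to zero.
- **Grip:** the fingers stayed at 20.0 mm with the grip set to 30 N, and the wrist force read under 9 N.
- **Bystanders:** I did not touch any knowingly, but I did not measure them again at the end.
- **Disagreement:** the cameras put the tab tops at z 142–143 mm instead of 145 mm, and the fingertips also appeared about 2–3 mm low. I took it as camera calibration error, and both grasps landed within about 1 mm of the predicted positions.

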